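# Gauge the rice machine's roller sleeves

## Task

Check the two washed roller sleeves on the gauge pin: slide the sleeve whose bore is wide enough for the pin all the way down onto it, so that it stands on the gauge's foot, and leave it there. Put the other sleeve, whose bore is too narrow for the pin, into the shallow steel pan.

Things in the scene. Friction and masses are not known exactly. Their poses are not given: they have to be found in the camera images.
- sleeve_wide: Loose grey plastic sleeve (straight tube), stands upright on the counter. Outside diameter 46 mm, height 45 mm, through bore 34 mm in diameter (wall 6 mm): it fits the gauge pin. About 60 g. Origin: centre of its underside; z is its axis, up. A solid grey disc without bore, 46 mm across and 28 mm high, stands near the sleeves and is not part of the job.
- sleeve_narrow: Loose grey plastic sleeve, same outside as the other (46 mm diameter, 45 mm high), stands upright, but its through bore is only 14 mm in diameter (thick wall, 16 mm): it does not go down over the gauge pin. About 90 g. Origin: centre of its underside; z is its axis, up.
- gauge: Gauge, fixed to the counter: a round dark steel foot, 90 mm in diameter and 8 mm high, with one upright steel pin in its middle. The pin is 22 mm in diameter for the first 30 mm above the foot, then tapers to 8 mm at its blunt tip, 57 mm above the foot (65 mm above the counter). Origin: centre of the foot's underside, at counter height, on the pin's axis; z up. A sleeve that is fully down stands on the foot, its underside 8 mm above this origin.
- pan: Shallow open rectangular steel pan, fixed to the counter. Outside 170 mm (its x) by 140 mm (its y), 35 mm high; walls and floor 4 mm thick. Origin: centre of its underside, at counter height; x along the longer side, z up.
There are look-alikes about, which are no part of the job. What is shaped like the sleeve_narrow but yellow is not meant. Leave any green look-alike of the sleeve_wide alone.

How it is judged:
By the outcome, as a careful person would: the job done as asked, in the order asked, and still so for the second after the job is handed in, with the robot touching nothing.
It also fails if it takes over 61 s, if anything falls off the work surface, if the arm or the gripper's body presses on something with over 40 N, if the wrist force passes 120 N, or if a joint passes its speed limit or range.

## Robot

A 7-joint arm with a two-finger parallel gripper is mounted at the origin on the work surface. World frame = base frame: x ahead of the robot, y to its left, z up, the work surface at z = 0. Lengths are in m, angles in degrees, forces in N, time in s.
With the tool pointing down it reaches from about 0.35 to 0.9 m from the base axis. Payload 7.2 kg.
Tool frame: the origin (TCP) lies at the very end of the fingers, on their centre line; the grasp point (between the pads) lies 19 mm behind it (robot.tcp_to_grasp is the distance from the TCP to the grasp point, in m); x points along the fingers, y is the direction in which the jaws open and shut, and the axes are right-handed (so a half turn about x gives the same grasp; the last joint's range is limited). The gripper opens to 88 mm and grips with 3 to 60 N. Pads are 20 mm wide; open, the fingers measure 115 mm over their backs; the gripper's body (75 mm by 178 mm) begins 61 mm behind the grasp point.
Start: joints at [-3.908, 23.554, -0.728, 91.456, 0.321, 64.991, -4.71], TCP at [0.625, -0, 0.223] pointing down, gripper open.
Joint ranges: [-169.25, 169.25], [-16.82, 113.86], [-84.01, 82.57], [7.8, 145.47], [-59.2, 239.2], [7.22, 106.19], [-163.78, 163.78]. Speed limits (degrees/s): [136.94, 136.94, 172.46, 172.46, 180, 180, 180].

## Interface

Orientations are given as [roll, pitch, yaw] about the fixed x, y, z axes, in that order (R = Rz(yaw) Ry(pitch) Rx(roll)).
In Python, from plant import get_state, cams, workorder, robot gives the robot as it stands.
- The arm moves only by the tool step_arm, never from a script. Its argument "plan" is a list of rows, each a list of 3 entries, a list of its own where there are three numbers: the shift along the tool's x, y, z in mm, then the turn about the tool's x in rad, then the finger opening in mm, from 0 to 87.8. A call has 1 to 20 rows; each row shifts and turns the pose as measured when the row begins, along the tool's axes as they then stand; what a row does not reach is not made up. A row lasts 1/12 s, in which the tool goes at most 41.7 mm and 7.16 degrees, less where a joint would pass 70% of its speed; a pose out of reach is approached as far as the arm can. A call with a gripper value outside its range is refused whole. The fingers move at their own pace and stop on an object; "grip_force" is the grip in N (left out, the last holds). Time passes only in rows, so rows that do not move let the fingers close. It gives the time, the measured TCP pose, the force and the opening at its end, in the units of the state.
- get_state(): the state, without advancing time (a new reading comes with each control period).
- cams.read_camera(name): name is "scene" or "side" or "wrist"; returns a dict with "frame" (420x560x3 uint8, red, green, blue), "range_z" (420x560 float32, m along the optical axis (not along the pixel's ray), 0 where there is no reading), "camera_matrix" (3x3 intrinsics, pixels), "R" (3x3) and "t" (3): a world point X has camera coordinates R X + t; the wrist camera has in their place "hand_eye" (4x4, takes a point from camera to tool coordinates, whose origin is the TCP and whose axes are the tool frame's). Camera axes: x right, y down, z forward; pixel columns grow to the right and rows downward; lengths in m; the calibration is good to about 2 mm. A picture is of the moment at which its call begins: read the wrist's pose just before it.
- workorder.hand_in(): hands the job in, once; it reports no verdict.
The state is a dict: "clock": time; "joints": joint angles; "joint_vel": joint speeds; "tau": joint torques, N m; "ee_pos": TCP position; "orientation": TCP orientation; "force": force on the tool from outside, world axes, zero at the start; "wrist_torque": the same for the moment, N m; "gripper_width": finger opening in m.
Only numpy, scipy, OpenCV 4.12 (cv2) and the standard library are available. Lean on these libraries where they do the work, as an engineer would, in place of code of your own. Each camera call takes 0.05 s, during which the arm holds its last target.

## Working session

There is one attempt and no reset: what is moved stays moved. The work goes in short steps, Python scripts to look and compute and a tool call to move; the robot and the scene stay as the last step left them, time stands still between calls to the robot, and variables do not carry over. Pictures are saved under pics/ and viewed, and the job is handed in when it is done.

Besides the shell and the picture viewer there is one more tool, called after "Emit:" by a JSON object that holds its "fn" and its "kwargs". step_arm: Moves the arm, as the interface text tells. Its arguments: {"type":"object","properties":{"plan":{"type":"array","items":{"type":"array"}},"grip_force":{"type":"number"}},"required":["plan"]}

```bash
mkdir -p pics; ls
cat > h.py <<'E'
import numpy as np, cv2
from plant import get_state, cams, workorder, robot
def snap(n,f):
    c=cams.read_camera(n); cv2.imwrite('pics/'+f,c['frame'][:,:,::-1]); np.savez('/tmp/'+f+'.npz',**{k:v for k,v in c.items() if k!='name'}); return c
E
python3 - <<'E'
from h import *
s=get_state();print(s)
a=snap('scene','scene0.png');b=snap('side','side0.png');w=snap('wrist','wrist0.png')
print(a.keys(),w.keys(),w['hand_eye'])
E
```

```text
pics
{'clock': 0.0, 'joints': array([-3.90671168, 23.59958099, -0.72855973, 91.50268828,  0.32143598,
       64.99127916, -4.71181685]), 'joint_vel': array([ 0.02493665, -0.02867246,  0.00711099,  0.03971611,  0.06508804,
       -0.02752246, -0.07474161]), 'tau': array([-2.92756195e-04, -5.87956166e+01,  6.41712137e-01, -2.91074431e+01,
       -5.37758670e-02,  1.83686998e-02,  1.53371734e-04]), 'ee_pos': array([ 6.24498032e-01, -5.25798677e-05,  2.21823534e-01]), 'orientation': array([ -85.65456062,   89.90849678, -175.65567718]), 'force': array([-0.3033285 ,  0.23227463,  0.96006116]), 'wrist_torque': array([-0.023095  ,  0.01690356,  0.00487705]), 'gripper_width': 0.08758113711049621}
dict_keys(['frame', 'range_z', 'camera_matrix', 'R', 't']) dict_keys(['frame', 'range_z', 'camera_matrix', 'hand_eye']) [[ 1.48540671e-03 -2.53105311e-01  9.67437592e-01 -1.62705046e-01]
 [ 9.99998684e-01 -2.55797529e-04 -1.60232400e-03 -7.23635115e-04]
 [ 6.53024860e-04  9.67438699e-01  2.53104598e-01 -6.79235672e-02]
 [ 0.00000000e+00  0.00000000e+00  0.00000000e+00  1.00000000e+00]]
```

View pics/scene0.png

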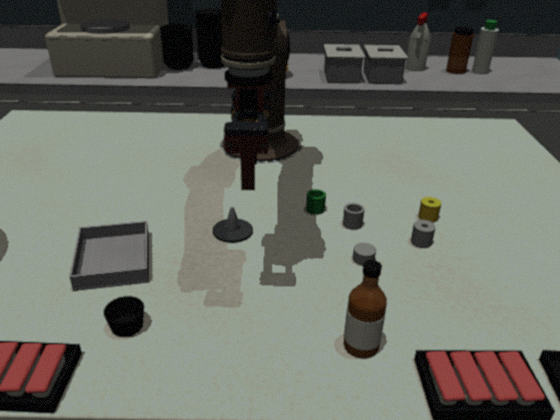

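View pics/side0.png

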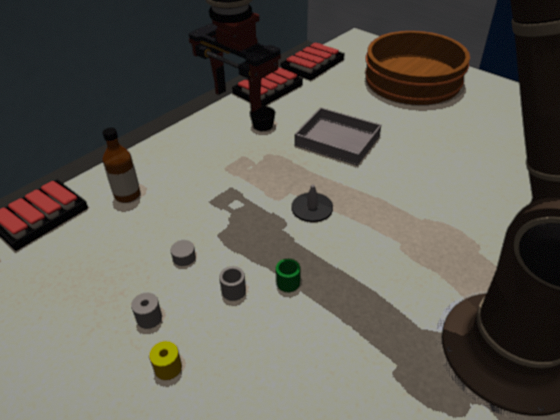

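View pics/wrist0.png

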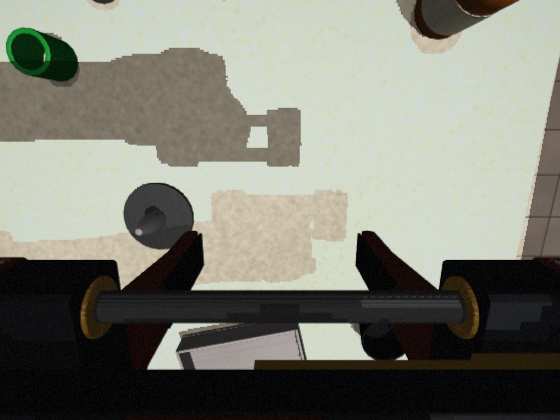

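```bash
cat >> h.py <<'E'
def cloud(c,ee=None):
    K=c['camera_matrix'];z=c['range_z'];v,u=np.mgrid[:z.shape[0],:z.shape[1]]
    P=np.stack([(u-K[0,2])/K[0,0]*z,(v-K[1,2])/K[1,1]*z,z],-1)
    if 'R' in c: return (P-c['t'])@c['R']
    H=c['hand_eye'];T=P@H[:3,:3].T+H[:3,3]
    from scipy.spatial.transform import Rotation as Ro
    return T@Ro.from_euler('xyz',ee['orientation'],degrees=True).as_matrix().T+ee['ee_pos']
def topcirc(c,P,seed,z0,r=25,tol=.005):
    u,v=seed;m=np.zeros(P.shape[:2],bool);m[max(v-r,0):v+r,max(u-r,0):u+r]=1
    m&=(abs(P[...,2]-z0)<tol)&(c['range_z']>0)
    q=P[m][:,:2].astype(np.float32)
    if len(q)<5: return None
    return cv2.minEnclosingCircle(q),len(q),P[m][:,2].mean()
E
python3 - <<'E'
from h import *
a=dict(np.load('/tmp/scene0.png.npz'));b=dict(np.load('/tmp/side0.png.npz'))
for nm,sa,sb,z in [('wide',(354,215),(232,283),.045),('narrow',(423,233),(147,310),.045),('disc',(364,254),(183,253),.028),('green',(316,201),(288,275),.045),('foot',(233,230),(312,205),.008),('tip',(233,210),(312,190),.060)]:
    print(nm,topcirc(a,cloud(a),sa,z,tol=.003,r=22),topcirc(b,cloud(b),sb,z,tol=.003,r=22))
for c,(u0,v0,u1,v1) in ((a,(65,215,160,295)),(b,(290,105,390,165))):
    P=cloud(c)[v0:v1,u0:u1].reshape(-1,3);q=P[(P[:,2]>.028)&(P[:,2]<.042)][:,:2].astype(np.float32)
    print('pan',cv2.minAreaRect(q),len(q))
for f,box in (('scene0',(290,180,450,280)),('side0',(110,225,320,385))):
    im=cv2.imread(f'pics/{f}.png');u0,v0,u1,v1=box
    cv2.imwrite(f'pics/{f}_c.png',cv2.resize(im[v0:v1,u0:u1],None,fx=3.5,fy=3.5,interpolation=cv2.INTER_CUBIC))
E
```

```text
wide (((0.4314951002597809, 0.22121556103229523), 0.024279484525322914), 104, np.float64(0.04444470182081601)) (((0.4295519292354584, 0.22033032774925232), 0.024463223293423653), 201, np.float64(0.04475709362868775))
narrow (((0.4969901442527771, 0.36107000708580017), 0.025348886847496033), 205, np.float64(0.04490754895696495)) (((0.49553388357162476, 0.3619973063468933), 0.023341365158557892), 433, np.float64(0.0453892627422095))
disc (((0.5640122294425964, 0.22711345553398132), 0.02460404857993126), 248, np.float64(0.02803342371339943)) (((0.5610781311988831, 0.22845496237277985), 0.023278672248125076), 326, np.float64(0.028346844367570453))
green (((0.3693177402019501, 0.13931217789649963), 0.024078579619526863), 91, np.float64(0.04421182910000726)) (((0.36718958616256714, 0.14114919304847717), 0.02404903806746006), 209, np.float64(0.04475774043633462))
foot (((0.46915462613105774, -0.045780301094055176), 0.04718312248587608), 632, np.float64(0.0076995033962023555)) (((0.46600833535194397, -0.05167708173394203), 0.05129570513963699), 782, np.float64(0.008342825401528786))
tip (((0.471536785364151, -0.04664206504821777), 0.005909929983317852), 11, np.float64(0.0607564473832757)) (((0.4657144546508789, -0.04500743746757507), 0.006281603593379259), 13, np.float64(0.05964013363057531))
pan ((0.5812870860099792, -0.28035563230514526), (0.17438256740570068, 0.13982661068439484), 12.283620834350586) 754
pan ((0.5792182683944702, -0.27916961908340454), (0.1711535006761551, 0.14797034859657288), 12.32170581817627) 602
```

View pics/side0_c.png

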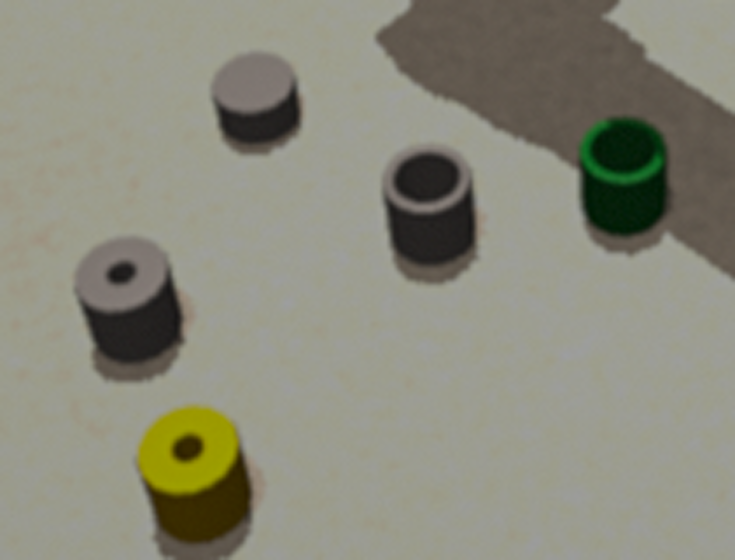

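View pics/scene0_c.png

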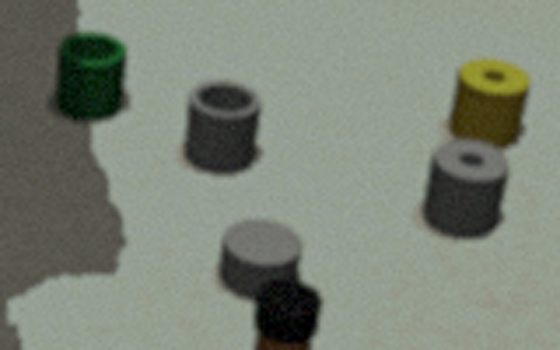

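```bash
cat >> h.py <<'E'
from scipy.spatial.transform import Rotation as Ro
def toolshift(target):
    s=get_state();R=Ro.from_euler('xyz',s['orientation'],degrees=True).as_matrix()
    d=R.T@(np.array(target)-s['ee_pos'])*1000
    print('t',round(s['clock'],2),'ee',s['ee_pos'].round(4),'jaw angle',np.degrees(np.arctan2(R[1,1],R[0,1])).round(1),'xaxis',R[:,0].round(3),'shift mm',d.round(1),'w',s['gripper_width'].round(4),'F',s['force'].round(1))
    return R
E
python3 - <<'E'
from h import *
a=dict(np.load('/tmp/scene0.png.npz'));b=dict(np.load('/tmp/side0.png.npz'))
print(topcirc(a,cloud(a),(430,208),.045,tol=.003,r=14),topcirc(b,cloud(b),(165,360),.045,tol=.003,r=22))
R=toolshift([.4305,.2208,.17]);print(R.round(3))
E
```

```text
(((0.4275863766670227, 0.3787741959095001), 0.0615987591445446), 184, np.float64(0.044840449259623)) (((0.3944584131240845, 0.4001215398311615), 0.023783380165696144), 552, np.float64(0.04524582088879709))Traceback (most recent call last):
  File "<stdin>", line 4, in <module>
  File "h.py", line 22, in toolshift
    print('t',round(s['clock'],2),'ee',s['ee_pos'].round(4),'jaw angle',np.degrees(np.arctan2(R[1,1],R[0,1])).round(1),'xaxis',R[:,0].round(3),'shift mm',d.round(1),'w',s['gripper_width'].round(4),'F',s['force'].round(1))
                                                                                                                                                                         ^^^^^^^^^^^^^^^^^^^^^^^^
AttributeError: 'float' object has no attribute 'round'
```

```bash
sed -i "s/s\['gripper_width'\].round(4)/round(s['gripper_width'],4)/" h.py
python3 - <<'E'
from h import *
R=toolshift([.4305,.2208,.17]);print(R.round(3))
E
```

```text
t 0.15 ee [ 0.6246 -0.      0.222 ] jaw angle 0.0 xaxis [-0.001 -0.    -1.   ] shift mm [  52.2 -194.1 -220.8] w 0.0878 F [-0.7  0.4  0.3]
[[-0.001  1.     0.   ]
 [-0.     0.    -1.   ]
 [-1.    -0.001  0.   ]]
```

Emit:
{"fn": "step_arm", "kwargs": {"plan": [[[6.5, -24.3, -27.6], 0, 87.8], [[6.5, -24.3, -27.6], 0, 87.8], [[6.5, -24.3, -27.6], 0, 87.8], [[6.5, -24.3, -27.6], 0, 87.8], [[6.5, -24.3, -27.6], 0, 87.8], [[6.5, -24.3, -27.6], 0, 87.8], [[6.5, -24.3, -27.6], 0, 87.8], [[6.5, -24.3, -27.6], 0, 87.8], [[0, 0, 0], 0, 87.8], [[0, 0, 0], 0, 87.8]], "grip_force": 20}}

```text
clock: 0.98
ee_pos: [0.4213, 0.2262, 0.1645]
orientation: [-30.0, 89.7, -120.3]
force: [0.6, -1.1, -0.2]
gripper_width: 0.088
```

Run:
```python
from h import *
toolshift([.4305,.2208,.17])
s=get_state();w=snap('wrist','wrist1.png')
P=cloud(w,s)
m=(abs(P[...,2]-.045)<.003)&(w['range_z']>0)&(np.hypot(P[...,0]-.43,P[...,1]-.22)<.035)
print(m.sum(),cv2.minEnclosingCircle(P[m][:,:2].astype(np.float32)))
v,u=np.nonzero(m);print(u.mean(),v.mean())
```

```text
t 0.98 ee [0.4213 0.2262 0.1645] jaw angle -0.3 xaxis [-0.002 -0.004 -1.   ] shift mm [-5.5  9.2  5.4] w 0.088 F [ 0.6 -1.1 -0.2]
806 ((0.42793360352516174, 0.22053682804107666), 0.023132000118494034)
287.8610421836228 202.39205955334987
```

View pics/wrist1.png

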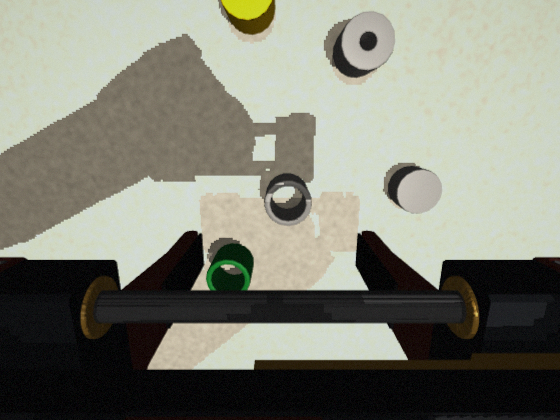

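The grey wide-bore sleeve is at (288,202), with the bore seen through. The narrow sleeve is at (367,42), the disc at (415,190), green at (228,272) and yellow at (247,8). I'm choosing the one at (288,202), world (0.429, 0.2206).

Emit:
{"fn": "step_arm", "kwargs": {"plan": [[[20, 4, 2.7], 0, 87.8], [[20, 4, 2.7], 0, 87.8], [[20, 0, 0], 0, 87.8], [[20, 0, 0], 0, 87.8], [[0, 0, 0], 0, 87.8], [[0, 0, 0], 0, 87.8]]}}

```text
clock: 1.53
ee_pos: [0.4359, 0.2163, 0.0837]
orientation: [45.7, 89.8, -45.0]
force: [-0.9, 0.2, 0.3]
gripper_width: 0.0878
```

Run:
```python
from h import *
toolshift([.429,.2206,.014])
```

```text
t 1.53 ee [0.4359 0.2163 0.0837] jaw angle -0.7 xaxis [ 0.003 -0.003 -1.   ] shift mm [69.7 -7.1 -4.4] w 0.0878 F [-0.9  0.2  0.3]
```

Emit:
{"fn": "step_arm", "kwargs": {"plan": [[[0, -6, -4], 0, 87.8], [[0, 0, 0], 0, 87.8], [[0, 0, 0], 0, 87.8], [[0, 0, 0], 0, 87.8]]}}

```text
clock: 1.87
ee_pos: [0.4319, 0.2202, 0.0868]
orientation: [78.1, 89.7, -12.8]
force: [-0.2, -0.1, 0.3]
gripper_width: 0.0875
```

Run:
```python
from h import *
toolshift([.429,.2206,.014]); print(get_state()['joint_vel'].round(2))
```

```text
t 1.87 ee [0.4319 0.2202 0.0868] jaw angle -0.9 xaxis [ 0.006 -0.001 -1.   ] shift mm [72.8 -3.3 -0.5] w 0.0875 F [-0.2 -0.1  0.3]
[ 0.07 -1.08  0.13 -0.54  0.03  0.42  0.13]
```

Emit:
{"fn": "step_arm", "kwargs": {"plan": [[[14, -1.5, -0.3], 0, 87.8], [[14, -1, 0], 0, 87.8], [[14, -0.5, 0], 0, 87.8], [[14, 0, 0], 0, 87.8], [[12, 0, 0], 0, 87.8], [[0, 0, 0], 0, 87.8], [[0, 0, 0], 0, 87.8]]}}

```text
clock: 2.45
ee_pos: [0.4339, 0.2238, 0.0227]
orientation: [107.4, 89.0, 16.5]
force: [0.2, 0.2, 1.1]
gripper_width: 0.0877
```

Run:
```python
from h import *
toolshift([.429,.2206,.014]); print(get_state()['joint_vel'].round(2))
```

```text
t 2.45 ee [0.4339 0.2238 0.0227] jaw angle -0.8 xaxis [ 0.017  0.005 -1.   ] shift mm [ 8.6 -5.   3.3] w 0.0877 F [0.2 0.2 1.1]
[-0.05  0.4   0.01  0.15  0.08 -0.3  -0.02]
```

Emit:
{"fn": "step_arm", "kwargs": {"plan": [[[4, -3, 2], 0, 87.8], [[4, -2, 1.5], 0, 87.8], [[0, 0, 0], 0, 87.8], [[0, 0, 0], 0, 87.8]]}}

```text
clock: 2.78
ee_pos: [0.4299, 0.2209, 0.0166]
orientation: [109.7, 88.7, 18.8]
force: [0.6, -0.6, -1.1]
gripper_width: 0.088
```

Run:
```python
from h import *
toolshift([.429,.2206,.014]); print(get_state()['joint_vel'].round(2))
```

```text
t 2.78 ee [0.4299 0.2209 0.0166] jaw angle -0.8 xaxis [ 0.021  0.007 -1.   ] shift mm [ 2.6 -1.   0.3] w 0.088 F [ 0.6 -0.6 -1.1]
[ 0.19 -0.28  0.03  0.45  0.07 -0.21 -0.12]
```

Emit:
{"fn": "step_arm", "kwargs": {"plan": [[[2, 0, 0], 0, 40], [[0, 0, 0], 0, 40], [[0, 0, 0], 0, 40], [[0, 0, 0], 0, 40], [[0, 0, 0], 0, 40], [[0, 0, 0], 0, 40], [[0, 0, 0], 0, 40], [[0, 0, 0], 0, 40]], "grip_force": 20}}

```text
clock: 3.45
ee_pos: [0.4307, 0.2213, 0.0156]
orientation: [110.6, 88.6, 19.7]
force: [0.3, -0.4, 0.1]
gripper_width: 0.0464
```

Run:
```python
from h import *
toolshift([.429,.2206,.12])
```

```text
t 3.45 ee [0.4307 0.2213 0.0156] jaw angle -0.9 xaxis [ 0.023  0.008 -1.   ] shift mm [-1.044e+02  7.000e-01 -1.000e-01] w 0.0464 F [ 0.3 -0.4  0.1]
```

Gripped (46.4 mm). I'll lift 110 mm.

Emit:
{"fn": "step_arm", "kwargs": {"plan": [[[-10, 0, 0], 0, 40], [[-20, 0, 0], 0, 40], [[-25, 0, 0], 0, 40], [[-25, 0, 0], 0, 40], [[-20, 0, 0], 0, 40], [[-10, 0, 0], 0, 40], [[0, 0, 0], 0, 40], [[0, 0, 0], 0, 40]]}}

```text
clock: 4.12
ee_pos: [0.4265, 0.2197, 0.1335]
orientation: [110.1, 88.8, 19.2]
force: [-0.4, 0.2, -1.8]
gripper_width: 0.0463
```

Run:
```python
from h import *
toolshift([.4685,-.046,.13])
```

```text
t 4.12 ee [0.4265 0.2197 0.1335] jaw angle -0.8 xaxis [ 0.02   0.007 -1.   ] shift mm [  2.5  45.7 265.1] w 0.0463 F [-0.4  0.2 -1.8]
```

Run:
```python
from h import *
w=dict(np.load('/tmp/wrist0.png.npz'))
s=dict(orientation=np.array([ -85.65456062,89.90849678,-175.65567718]),ee_pos=np.array([.6246,0,.2218]))
P=cloud(w,s);ok=w['range_z']>0
m=ok&(abs(P[...,2]-.008)<.002)&(np.hypot(P[...,0]-.468,P[...,1]+.046)<.06)
print('foot',m.sum(),cv2.minEnclosingCircle(P[m][:,:2].astype(np.float32)))
for z in (.02,.03,.045,.063):
    m=ok&(abs(P[...,2]-z)<.004)&(np.hypot(P[...,0]-.468,P[...,1]+.046)<.03)
    print(z,m.sum(),P[m].mean(0))
# foot via ellipse of dark mask, centre ray onto z=.008
for n in ('scene','side'):
    c=dict(np.load(f'/tmp/{n}0.png.npz'));Q=cloud(c)
    m=(c['range_z']>0)&(abs(Q[...,2]-.008)<.0025)&(np.hypot(Q[...,0]-.468,Q[...,1]+.046)<.055)
    m&=c['frame'].max(-1)<100
    print(n,m.sum(),cv2.minEnclosingCircle(Q[m][:,:2].astype(np.float32)))
```

```text
foot 2808 ((0.4660388231277466, -0.04827817901968956), 0.045267149806022644)
0.02 53 [ 0.4724985  -0.04307809  0.02010881]
0.03 57 [ 0.47196536 -0.04270071  0.02995555]
0.045 100 [ 0.47024678 -0.044485    0.04504624]
0.063 76 [ 0.4669617  -0.04706618  0.06285986]
scene 601 ((0.4683276414871216, -0.045935213565826416), 0.04660286009311676)
side 715 ((0.4666421711444855, -0.046249229460954666), 0.04601125791668892)
```

Emit:
{"fn": "step_arm", "kwargs": {"plan": [[[0, 4, 15], 0, 40], [[0, 4, 25], 0, 40], [[0, 4, 30], 0, 40], [[0, 4, 30], 0, 40], [[0, 4, 30], 0, 40], [[0, 4, 30], 0, 40], [[0, 4, 30], 0, 40], [[0, 4, 25], 0, 40], [[0, 3, 15], 0, 40], [[0, 0, 0], 0, 40], [[0, 0, 0], 0, 40], [[0, 0, 0], 0, 40]]}}

```text
clock: 5.12
ee_pos: [0.4534, -0.0197, 0.1237]
orientation: [134.2, 89.5, 43.7]
force: [0.4, -0.1, -1.8]
gripper_width: 0.0466
```

Run:
```python
from h import *
toolshift([.4685,-.046,.13])
snap('wrist','wrist2.png');snap('side','side2.png');snap('scene','scene2.png')
a=cv2.imread('pics/side2.png')[120:260,230:400];b=cv2.imread('pics/scene2.png')[130:270,150:320]
cv2.imwrite('pics/c2.png',cv2.resize(np.hstack([a,b]),None,fx=2.3,fy=2.3))
```

```text
t 5.12 ee [ 0.4534 -0.0197  0.1237] jaw angle -0.6 xaxis [ 0.007  0.007 -1.   ] shift mm [-6.4 15.4 26.1] w 0.0466 F [ 0.4 -0.1 -1.8]
```

View pics/c2.png

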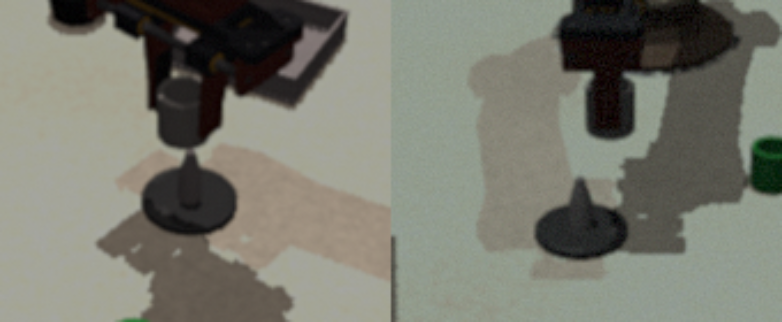

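View pics/wrist2.png

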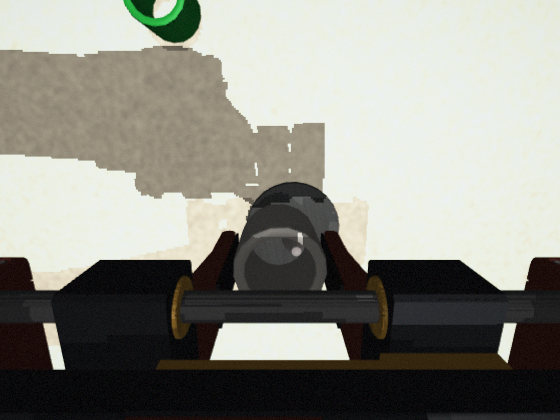

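The wrist view shows the sleeve held, rim centred near (280,262), with the pin tip visible through the bore at (297,250). Now I'll centre over the pin.

Emit:
{"fn": "step_arm", "kwargs": {"plan": [[[0, 5, 9], 0, 40], [[0, 4, 9], 0, 40], [[0, 2, 5], 0, 40], [[0, 0, 0], 0, 40], [[0, 0, 0], 0, 40], [[0, 0, 0], 0, 40], [[0, 0, 0], 0, 40]]}}

```text
clock: 5.85
ee_pos: [0.4663, -0.0419, 0.1241]
orientation: [131.6, 89.4, 41.4]
force: [-1.1, 1.2, -0.5]
gripper_width: 0.0463
```

Run:
```python
from h import *
toolshift([.467,-.0465,.023])
s=get_state();w=snap('wrist','wrist3.png')
P=cloud(w,s);ok=w['range_z']>0
zt=s['ee_pos'][2]+.0305
m=ok&(abs(P[...,2]-zt)<.004)&(np.hypot(*(P[...,:2]-s['ee_pos'][:2]).transpose(2,0,1))<.028)&(abs(P[...,0]-s['ee_pos'][0])<.022)
print(m.sum(),zt,P[m].mean(0),cv2.minEnclosingCircle(P[m][:,:2].astype(np.float32)),P[m].min(0),P[m].max(0))
m=ok&(abs(P[...,2]-.064)<.006)&(np.hypot(P[...,0]-.467,P[...,1]+.046)<.012)
print('tip',m.sum(),P[m].mean(0))
snap('side','side3.png');snap('scene','scene3.png')
a=cv2.imread('pics/side3.png')[120:260,230:400];b=cv2.imread('pics/scene3.png')[130:270,150:320]
cv2.imwrite('pics/c3.png',cv2.resize(np.hstack([a,b]),None,fx=2.3,fy=2.3))
```

```text
t 5.85 ee [ 0.4663 -0.0419  0.1241] jaw angle -0.2 xaxis [ 0.008  0.007 -1.   ] shift mm [ 1.011e+02 -1.000e-01  5.300e+00] w 0.0463 F [-1.1  1.2 -0.5]
2105 0.1545965331696877 [ 0.46622127 -0.03312649  0.15379268] ((0.46681472659111023, -0.04208934307098389), 0.023996423929929733) [ 0.44431951 -0.0534414   0.15059799] [ 0.48829149 -0.01952861  0.15830405]
tip 0 [nan nan nan]<stdin>:9: RuntimeWarning: Mean of empty slice.
  ret = um.true_divide(
```

View pics/c3.png

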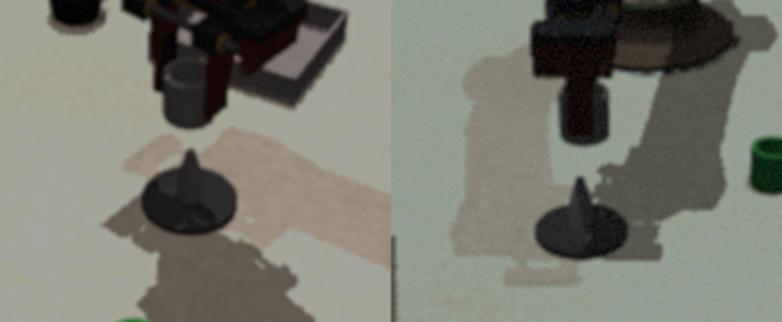

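View pics/wrist3.png

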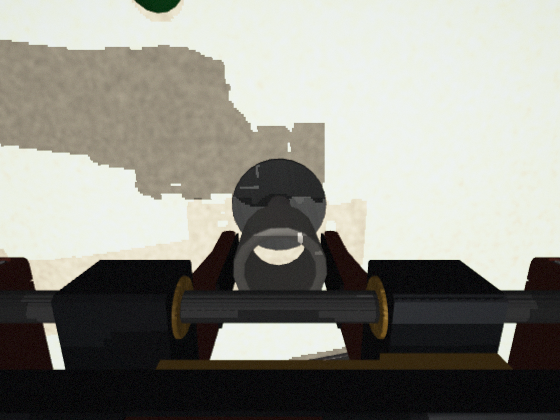

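Emit:
{"fn": "step_arm", "kwargs": {"plan": [[[0, 0, 3.5], 0, 40], [[8, 0, 1.5], 0, 40], [[10, 0, 0], 0, 40], [[10, 0, 0], 0, 40], [[6, 0, 0], 0, 40], [[0, 0, 0], 0, 40], [[0, 0, 0], 0, 40]]}}

```text
clock: 6.58
ee_pos: [0.4659, -0.0468, 0.086]
orientation: [134.3, 89.4, 44.2]
force: [-0.0, 0.4, -0.5]
gripper_width: 0.0463
```

Run:
```python
from h import *
toolshift([.467,-.0465,.023])
```

```text
t 6.58 ee [ 0.4659 -0.0468  0.086 ] jaw angle -0.1 xaxis [ 0.008  0.007 -1.   ] shift mm [63.   0.6  0.2] w 0.0463 F [-0.   0.4 -0.5]
```

Emit:
{"fn": "step_arm", "kwargs": {"plan": [[[7, 0.6, 0], 0, 40], [[8, 0, 0], 0, 40], [[8, 0, 0], 0, 40], [[8, 0, 0], 0, 40], [[0, 0, 0], 0, 40], [[0, 0, 0], 0, 40]]}}

```text
clock: 7.08
ee_pos: [0.467, -0.0464, 0.0516]
orientation: [133.9, 89.4, 43.8]
force: [0.0, -0.4, -0.8]
gripper_width: 0.0464
```

Run:
```python
from h import *
toolshift([.467,-.0465,.025])
snap('side','side4.png');snap('scene','scene4.png')
a=cv2.imread('pics/side4.png')[120:260,230:400];b=cv2.imread('pics/scene4.png')[130:270,150:320]
cv2.imwrite('pics/c4.png',cv2.resize(np.hstack([a,b]),None,fx=2.3,fy=2.3))
```

```text
t 7.08 ee [ 0.467  -0.0464  0.0516] jaw angle -0.1 xaxis [ 0.008  0.007 -1.   ] shift mm [26.6 -0.2  0.3] w 0.0464 F [ 0.  -0.4 -0.8]
```

View pics/c4.png

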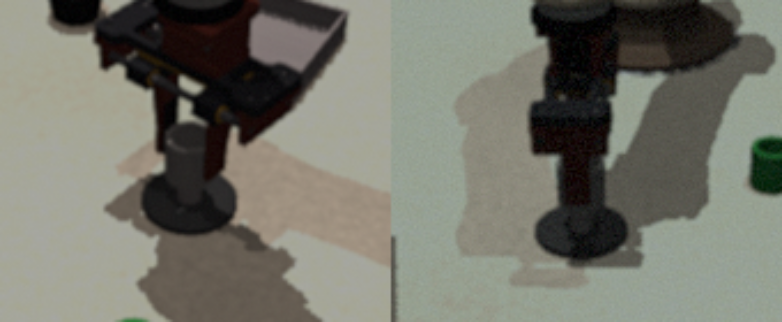

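The sleeve is over the pin and the contact force is about zero. I'll lower the rest.

Emit:
{"fn": "step_arm", "kwargs": {"plan": [[[7, 0, 0], 0, 40], [[7, 0, 0], 0, 40], [[6, 0, 0], 0, 40], [[4, 0, 0], 0, 40], [[2, 0, 0], 0, 40], [[0, 0, 0], 0, 40]]}}

```text
clock: 7.68
ee_pos: [0.4681, -0.0462, 0.024]
orientation: [126.2, 89.3, 36.1]
force: [-0.1, -0.3, -1.0]
gripper_width: 0.0466
```

Run:
```python
from h import *
toolshift([.467,-.0465,.0235])
```

```text
t 7.68 ee [ 0.4681 -0.0462  0.024 ] jaw angle -0.1 xaxis [ 0.01   0.007 -1.   ] shift mm [ 0.5 -1.1  0.3] w 0.0466 F [-0.1 -0.3 -1. ]
```

Emit:
{"fn": "step_arm", "kwargs": {"plan": [[[0, -1, 0], 0, 40], [[0, 0, 0], 0, 56], [[0, 0, 0], 0, 70], [[0, 0, 0], 0, 87.8], [[0, 0, 0], 0, 87.8], [[-10, 0, 0], 0, 87.8], [[-20, 0, 0], 0, 87.8], [[-25, 0, 0], 0, 87.8], [[-25, 0, 0], 0, 87.8], [[-20, 0, 0], 0, 87.8], [[-10, 0, 0], 0, 87.8], [[0, 0, 0], 0, 87.8], [[0, 0, 0], 0, 87.8]]}}

```text
clock: 8.77
ee_pos: [0.4659, -0.0472, 0.1445]
orientation: [119.7, 89.1, 29.6]
force: [-0.6, 0.1, 0.4]
gripper_width: 0.0881
```

Run:
```python
from h import *
toolshift([.496,.3615,.15])
a=snap('side','side5.png');snap('scene','scene5.png')
P=cloud(a);m=(np.hypot(P[...,0]-.467,P[...,1]+.0465)<.03)&(P[...,2]>.045)&(a['range_z']>0)
print(m.sum(),np.percentile(P[m][:,2],[5,50,95]));m&=abs(P[...,2]-.053)<.004
print(cv2.minEnclosingCircle(P[m][:,:2].astype(np.float32)))
a=cv2.imread('pics/side5.png')[120:260,230:400];b=cv2.imread('pics/scene5.png')[130:270,150:320]
cv2.imwrite('pics/c5.png',cv2.resize(np.hstack([a,b]),None,fx=2.3,fy=2.3))
```

```text
t 8.77 ee [ 0.4659 -0.0472  0.1445] jaw angle -0.1 xaxis [ 0.013  0.007 -1.   ] shift mm [  -2.    29.2 -408.8] w 0.0881 F [-0.6  0.1  0.4]
851 [0.04784447 0.26467289 0.32957958]
((0.46649861335754395, -0.046143822371959686), 0.02441227249801159)
```

View pics/c5.png

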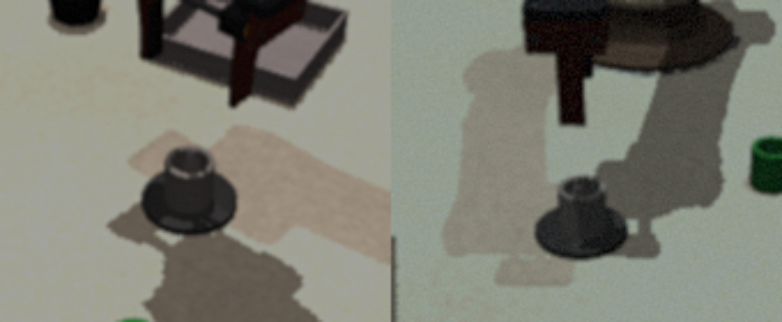

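The wide sleeve stands on the foot (top circle centred at 0.4665, -0.0461, 53 mm level). Next is the narrow one.

Emit:
{"fn": "step_arm", "kwargs": {"plan": [[[0, 2, -15], 0, 87.8], [[0, 2, -25], 0, 87.8], [[0, 2, -30], 0, 87.8], [[0, 2, -32], 0, 87.8], [[0, 2, -32], 0, 87.8], [[0, 2, -32], 0, 87.8], [[0, 2, -32], 0, 87.8], [[0, 2, -32], 0, 87.8], [[0, 2, -32], 0, 87.8], [[0, 2, -32], 0, 87.8], [[0, 2, -32], 0, 87.8], [[0, 2, -30], 0, 87.8], [[0, 2, -20], 0, 87.8], [[0, 2, -10], 0, 87.8], [[0, 0, 0], 0, 87.8], [[0, 0, 0], 0, 87.8], [[0, 0, 0], 0, 87.8]]}}

```text
clock: 10.28
ee_pos: [0.4855, 0.3494, 0.123]
orientation: [-70.7, 88.7, -161.2]
force: [0.0, -0.5, -0.9]
gripper_width: 0.0879
```

Run:
```python
from h import *
s=get_state();w=snap('wrist','wrist6.png')
P=cloud(w,s)
m=(abs(P[...,2]-.045)<.003)&(w['range_z']>0)&(np.hypot(P[...,0]-.495,P[...,1]-.361)<.035)
c=cv2.minEnclosingCircle(P[m][:,:2].astype(np.float32));print(m.sum(),c)
toolshift([c[0][0],c[0][1],.013])
```

```text
2180 ((0.4949577748775482, 0.3613593578338623), 0.0228765569627285)
t 10.33 ee [0.4856 0.3488 0.123 ] jaw angle -0.6 xaxis [-0.021 -0.008 -1.   ] shift mm [109.7  11.5 -13.5] w 0.0877 F [ 0.4 -1.1 -0.6]
```

View pics/wrist6.png

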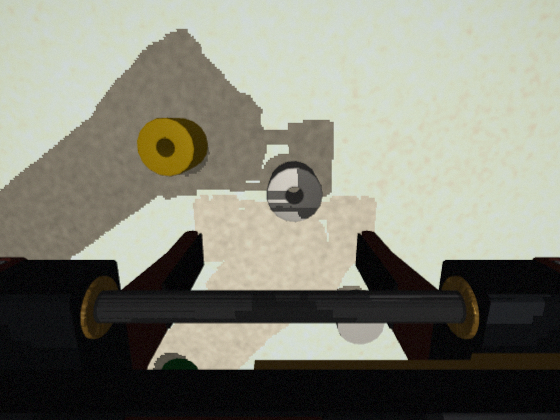

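The narrow grey sleeve is at (294,190) with its small bore, and yellow is at (165,147), clear of the fingers. I'll centre and descend partway.

Emit:
{"fn": "step_arm", "kwargs": {"plan": [[[8, 5, -6], 0, 87.8], [[14, 5, -6], 0, 87.8], [[14, 0, 0], 0, 87.8], [[10, 0, 0], 0, 87.8], [[0, 0, 0], 0, 87.8], [[0, 0, 0], 0, 87.8], [[0, 0, 0], 0, 87.8]]}}

```text
clock: 10.92
ee_pos: [0.4989, 0.3553, 0.0717]
orientation: [-62.9, 88.7, -153.9]
force: [0.3, 0.2, 0.4]
gripper_width: 0.0874
```

Run:
```python
from h import *
toolshift([.495,.3614,.014])
```

```text
t 10.92 ee [0.4989 0.3553 0.0717] jaw angle -1.1 xaxis [-0.02 -0.01 -1.  ] shift mm [57.7 -2.8 -6.6] w 0.0874 F [0.3 0.2 0.4]
```

Emit:
{"fn": "step_arm", "kwargs": {"plan": [[[0, -2.5, -6], 0, 87.8], [[6, 0, 0], 0, 87.8], [[8, 0, 0], 0, 87.8], [[8, 0, 0], 0, 87.8], [[8, 0, 0], 0, 87.8], [[8, 0, 0], 0, 87.8], [[8, 0, 0], 0, 87.8], [[0, 0, 0], 0, 87.8], [[0, 0, 0], 0, 87.8]]}}

```text
clock: 11.67
ee_pos: [0.4955, 0.3622, 0.0218]
orientation: [-64.2, 88.8, -155.3]
force: [0.1, 0.4, 0.8]
gripper_width: 0.0876
```

Run:
```python
from h import *
toolshift([.495,.3614,.014])
```

```text
t 11.67 ee [0.4955 0.3622 0.0218] jaw angle -1.0 xaxis [-0.019 -0.009 -1.   ] shift mm [ 7.8 -0.4  0.8] w 0.0876 F [0.1 0.4 0.8]
```

Emit:
{"fn": "step_arm", "kwargs": {"plan": [[[5, -0.3, 0.4], 0, 87.8], [[3, 0, 0], 0, 87.8], [[0, 0, 0], 0, 40], [[0, 0, 0], 0, 40], [[0, 0, 0], 0, 40], [[0, 0, 0], 0, 40], [[0, 0, 0], 0, 40], [[0, 0, 0], 0, 40], [[0, 0, 0], 0, 40], [[0, 0, 0], 0, 40]], "grip_force": 25}}

```text
clock: 12.5
ee_pos: [0.4959, 0.3621, 0.0143]
orientation: [-65.5, 88.9, -156.6]
force: [0.3, -0.2, -1.3]
gripper_width: 0.0452
```

Emit:
{"fn": "step_arm", "kwargs": {"plan": [[[-10, 0, 0], 0, 40], [[-20, 0, 0], 0, 40], [[-30, 0, 0], 0, 40], [[-30, 0, 0], 0, 40], [[-25, 0, 0], 0, 40], [[-15, 0, 0], 0, 40], [[0, 0, 0], 0, 40], [[0, 0, 0], 0, 40]]}}

```text
clock: 13.17
ee_pos: [0.4968, 0.3621, 0.1524]
orientation: [-63.9, 88.8, -154.9]
force: [-0.7, 0.5, -1.2]
gripper_width: 0.045
```

Run:
```python
from h import *
toolshift([.58,-.28,.14])
```

```text
t 13.17 ee [0.4968 0.3621 0.1524] jaw angle -1.0 xaxis [-0.02  -0.009 -1.   ] shift mm [ 16.7  94.9 640.4] w 0.045 F [-0.7  0.5 -1.2]
```

Emit:
{"fn": "step_arm", "kwargs": {"plan": [[[0, 0, 12], 0, 40], [[0, 0, 22], 0, 40], [[0, 0, 30], 0, 40], [[0, 0, 32], 0, 40], [[0, 0, 32], 0, 40], [[0, 0, 32], 0, 40], [[0, 0, 32], 0, 40], [[0, 0, 32], 0, 40], [[0, 0, 32], 0, 40], [[0, 0, 32], 0, 40], [[0, 0, 32], 0, 40], [[0, 5, 32], 0, 40], [[0, 8, 25], 0, 40], [[0, 8, 15], 0, 40], [[0, 0, 0], 0, 40], [[0, 0, 0], 0, 40]]}}

```text
clock: 14.5
ee_pos: [0.4895, -0.0636, 0.1351]
orientation: [-69.6, 86.6, -160.9]
force: [-0.3, 0.2, -1.3]
gripper_width: 0.0449
```

Run:
```python
from h import *
toolshift([.58,-.28,.14])
```

```text
t 14.5 ee [ 0.4895 -0.0636  0.1351] jaw angle -1.3 xaxis [-0.057 -0.02  -0.998] shift mm [ -5.8  94.9 214.5] w 0.0449 F [-0.3  0.2 -1.3]
```

Emit:
{"fn": "step_arm", "kwargs": {"plan": [[[-1, 5, 12], 0, 40], [[-1, 9, 20], 0, 40], [[-1, 11, 24], 0, 40], [[-1, 11, 24], 0, 40], [[-1, 11, 24], 0, 40], [[-1, 11, 24], 0, 40], [[-1, 11, 24], 0, 40], [[0, 11, 24], 0, 40], [[0, 9, 20], 0, 40], [[0, 5, 10], 0, 40], [[0, 0, 0], 0, 40], [[0, 0, 0], 0, 40], [[0, 0, 0], 0, 40]]}}

```text
clock: 15.58
ee_pos: [0.5738, -0.2603, 0.127]
orientation: [-84.1, 85.4, -174.2]
force: [-0.5, -0.6, -1.7]
gripper_width: 0.0449
```

Run:
```python
from h import *
toolshift([.58,-.28,.02])
snap('side','side7.png')
```

```text
t 15.58 ee [ 0.5738 -0.2603  0.127 ] jaw angle -0.1 xaxis [-0.08  -0.008 -0.997] shift mm [106.3  14.7  18.8] w 0.0449 F [-0.5 -0.6 -1.7]
```

View pics/side7.png

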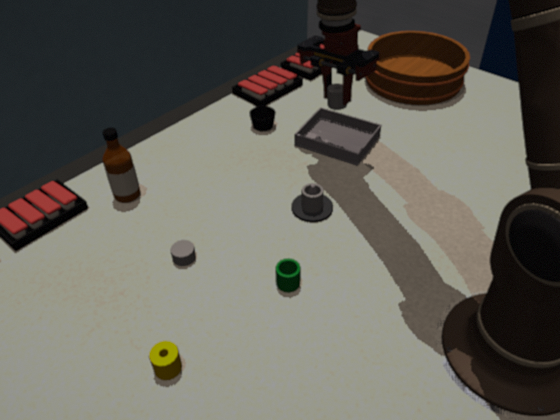

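The sleeve is held above the pan. The wide sleeve on the gauge is undisturbed at (312,200). I'll descend.

Emit:
{"fn": "step_arm", "kwargs": {"plan": [[[0, 7, 9], 0, 40], [[6, 7, 9], 0, 40], [[12, 0, 0], 0, 40], [[12, 0, 0], 0, 40], [[12, 0, 0], 0, 40], [[10, 0, 0], 0, 40], [[0, 0, 0], 0, 40], [[0, 0, 0], 0, 40], [[0, 0, 0], 0, 40]]}}

```text
clock: 16.38
ee_pos: [0.5834, -0.2746, 0.0668]
orientation: [-86.9, 85.2, -176.6]
force: [-0.7, 0.6, -1.3]
gripper_width: 0.0448
```

Run:
```python
from h import *
toolshift([.58,-.28,.022])
```

```text
t 16.38 ee [ 0.5834 -0.2746  0.0668] jaw angle 0.3 xaxis [-0.083 -0.005 -0.997] shift mm [44.9  0.3  5.2] w 0.0448 F [-0.7  0.6 -1.3]
```

Emit:
{"fn": "step_arm", "kwargs": {"plan": [[[4, 0, 3], 0, 40], [[8, 0, 2], 0, 40], [[8, 0, 0], 0, 40], [[8, 0, 0], 0, 40], [[7, 0, 0], 0, 40], [[4, 0, 0], 0, 40], [[2, 0, 0], 0, 40], [[0, 0, 0], 0, 40], [[0, 0, 0], 0, 40]]}}

```text
clock: 17.13
ee_pos: [0.5802, -0.2806, 0.0224]
orientation: [-86.4, 85.3, -176.1]
force: [-0.1, 0.0, -0.8]
gripper_width: 0.0449
```

Run:
```python
from h import *
toolshift([.58,-.28,.022])
```

```text
t 17.13 ee [ 0.5802 -0.2806  0.0224] jaw angle 0.2 xaxis [-0.081 -0.006 -0.997] shift mm [ 0.4 -0.2 -0.6] w 0.0449 F [-0.1  0.  -0.8]
```

Emit:
{"fn": "step_arm", "kwargs": {"plan": [[[1.5, 0, 0], 0, 40], [[0, 0, 0], 0, 40], [[0, 0, 0], 0, 52], [[0, 0, 0], 0, 62], [[0, 0, 0], 0, 75], [[0, 0, 0], 0, 80], [[0, 0, 0], 0, 80], [[-8, 0, 0], 0, 80], [[-15, 0, 0], 0, 80], [[-25, 0, 0], 0, 80], [[-30, 0, 0], 0, 80], [[-30, 0, 0], 0, 80], [[-20, 0, 0], 0, 80], [[-10, 0, 0], 0, 80], [[0, 0, 0], 0, 80], [[0, 0, 0], 0, 80], [[0, 0, 0], 0, 80]]}}

```text
clock: 18.55
ee_pos: [0.5921, -0.2797, 0.1691]
orientation: [-85.7, 85.5, -175.4]
force: [0.0, -0.2, 0.5]
gripper_width: 0.0796
```

Run:
```python
from h import *
toolshift([.58,-.28,.022])
a=snap('side','side8.png');b=snap('scene','scene8.png')
for c in (a,b):
  P=cloud(c);ok=c['range_z']>0
  for n,xy,z in (('wide',(.467,-.0465),.053),('narrow',(.58,-.28),.049)):
    m=ok&(np.hypot(P[...,0]-xy[0],P[...,1]-xy[1])<.035)&(abs(P[...,2]-z)<.006)
    print(n,m.sum(),P[m][:,2].mean(),P[m][:,2].std(),cv2.minEnclosingCircle(P[m][:,:2].astype(np.float32)))
x=cv2.imread('pics/side8.png')[80:240,250:420];y=cv2.imread('pics/scene8.png')[150:310,60:260]
cv2.imwrite('pics/c8.png',cv2.resize(np.hstack([x,y]),None,fx=2.1,fy=2.1))
```

```text
t 18.55 ee [ 0.5921 -0.2797  0.1691] jaw angle 0.3 xaxis [-0.079 -0.006 -0.997] shift mm [147.5  -0.5  -0.6] w 0.0796 F [ 0.  -0.2  0.5]
wide 218 0.051945977358307895 0.0025947006913118274 ((0.4645358920097351, -0.046455834060907364), 0.024815425276756287)
narrow 192 0.04856857910518649 0.002200540054686875 ((0.5806949734687805, -0.27874472737312317), 0.024664731696248055)
wide 175 0.05151767985779143 0.0024116261387690367 ((0.46809419989585876, -0.04597530514001846), 0.024398351088166237)
narrow 281 0.047820013681691795 0.0018577674385744124 ((0.5811619162559509, -0.27956998348236084), 0.0254470556974411)
```

View pics/c8.png

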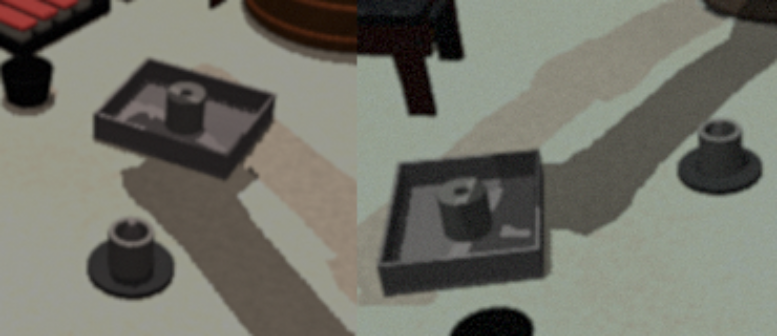

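The narrow sleeve stands upright in the pan and the wide one is fully down on the gauge foot. The gripper is clear.

Run:
```python
from h import *
print(workorder.hand_in(), get_state()['clock'])
```

```text
the job is handed in; nothing more can be done
the job is handed in; nothing more can be done
```

The job is done and handed in at about 18.7 s of the 61 s limit. The wide-bore grey sleeve stands on the gauge's foot, and the narrow one stands upright in the pan. I did the wide sleeve first, then the narrow one.

- **Wide sleeve:** its top reads about 52 mm in both cameras, against 53 mm when fully seated. It is centred on the pin to within about 3 mm.
- **Narrow sleeve:** its top reads about 48 mm, against 49 mm when it rests on the pan floor. It sits near the pan's centre.
- **Other objects:** the green, yellow and disc look-alikes were not touched.
- **Forces and grip:** force readings between moves stayed within about 2 N, and the gripper was open and clear at the end.
- **Small disagreements:**
    - The two cameras differ by 3–4 mm in x on the wide sleeve.
    - The tool tilted about 4.6° while placing the narrow sleeve, but it settled upright.
    - The gripper read 45 mm on the narrow sleeve, against a 46 mm outside diameter.

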